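Seat a barrel sensor in the sprung V-cradle and hold it down

ROBOT

A 7-joint arm with a two-finger parallel gripper is mounted at the origin on a cart in front of the work surface, level with it; the furniture and walls round the work are solid. World frame = base frame: x ahead of the robot, y to its left, z up, the work surface at z = 0. Lengths are in m, angles in rad, forces in N, time in s.
With the tool pointing down it reaches from about 0.425 to 1.025 m from the base axis. Payload 9.4 kg.
Tool frame: the origin (TCP) lies on the front face of the gripper's body, between the roots of the fingers; the fingertips stand 84 mm ahead of it and the grasp point (between the pads) lies 65 mm ahead of it; z points along the fingers, y is the line along which they close (so a half turn about z gives the same grasp; the last joint's range is limited). The gripper opens to 93 mm and grips with 3 to 60 N. Pads are 15 mm wide; open, the fingers measure 128 mm over their backs; the gripper's body (75 mm by 188 mm) begins 65 mm behind the grasp point.
Start: joints at [1.065, 0.599, -0.003, 1.599, 0.002, 0.943, -0.08], TCP at [0.301, -0.659, 0.303] pointing down, gripper open.
Joint ranges: [-2.57, 2.57], [-0.35, 1.97], [-1.29, 1.29], [0.11, 2.56], [-1.05, 4.19], [0.11, 1.86], [-2.63, 2.63]. Speed limits (rad/s): [2.22, 2.22, 3.01, 3.01, 3.14, 3.14, 3.14].

INTERFACE

Orientations are given as a 3x3 rotation matrix whose columns are the frame's x, y, z axes.
In Python, from bench import ctrl gives the robot as it stands. The module is installed in compiled form; this text tells all that it offers.
- The arm moves only by the tool play_rows, never from a script. Its argument "moves" is a list of rows, each an object of numbers: "rx", "ry", "rz": the turn, a rotation vector about the tool's x, y, z in rad; "x", "y", "z": the shift along the tool's x, y, z in mm; "fingers": the closure, from 0 (fully open) to 1 (shut). A call has 1 to 8 rows; each row is the pose to reach, as a shift and turn from the pose commanded when the call began, along the tool's axes at that moment; what a row does not reach only later rows make up. A row lasts 1/10 s, in which the tool goes at most 50 mm and 8.59 degrees, less where a joint would pass 70% of its speed; a pose out of reach is approached as far as the arm can. A call with a gripper value outside its range is refused whole. The fingers move at their own pace and stop on an object; the grip force is fixed at half the most. Time passes only in rows, so rows that repeat a pose let the fingers close. It gives the time, the measured TCP pose, the force, the opening and the grip force at its end, in the units of the state.
- ctrl.get_obs(): the state, without advancing time (a new reading comes with each control period).
- ctrl.read_camera(name): name is "scene" or "side" or "wrist"; returns a dict with "frame" (480x640x3 uint8, red, green, blue), "camera_matrix" (3x3 intrinsics, pixels), "R" (3x3) and "t" (3): a world point X has camera coordinates R X + t; the wrist camera has in their place "T_tool_cam" (4x4, takes a point from camera to tool coordinates, whose origin is the TCP and whose axes are the flange's). Camera axes: x right, y down, z forward; pixel columns grow to the right and rows downward; lengths in m; the calibration is good to about 2 mm. The wrist camera is an equidistant fisheye: a pixel r from the principal point sees the ray r / f radians off the axis. A picture is of the moment at which its call begins: read the wrist's pose just before it. There is no depth.
- ctrl.job_done(): hands the job in; it is judged then, once.
Trained networks look in the newest picture that a camera, given by its name, has taken for a name from the list of things; names that differ only in an ending like _2 or _b are one class to them, and where a whole thing is asked for, a point or a joint stands for the part that bears it (a point fixed in the world has none). Each returns a list of dicts, best first, with "score" (0 to 1); they miss things now and then, are a little off and sometimes report something else, mostly with a low value. They report only what shows in the picture. A call takes as long as a camera call.
- ctrl.find_in(label, camera): "bbox" ([left, top, width, height] in pixels, round what is visible of it).
- ctrl.masks_of(label, camera): "region" (480x640 bool, what is visible of it) and "bbox" ([left, top, width, height] in pixels, round what is visible of it).
- ctrl.spot_point(label, camera): "location" ([column, row] in pixels: a listed point, or the origin of a listed thing).
The state is a dict: "t": time; "joint_pos": joint angles; "dq": joint speeds; "joint_efforts": joint torques, N m; "tool_pos": TCP position; "ee_rot": TCP orientation; "ft_force": force on the tool from outside, world axes, zero at the start; "ft_torque": the same for the moment, N m; "gripper_width": opening from 0.0 (shut) to 1.0 (fully open); "gripper_force": force on a finger pad.
Only numpy, scipy, OpenCV 4.12 (cv2) and the standard library are available. Lean on these libraries where they do the work, as an engineer would, in place of code of your own. Each camera call takes 0.05 s, during which the arm holds its last target. There are 200 camera calls.

TASK

Pick up the threaded sensor barrel and lay it in the V-cradle of the test fixture with its lens facing the round reflector, the cradle's two cheeks between the barrel's two nuts. Press the barrel gently down into the V so that it bears on both flanks and the sprung cradle sinks about 6 mm (half its travel), never to the stop, and finish like that: keep holding it pressed down, do not let go. Leave the multimeter, the tape roll and the piece of rail alone.

Things in the scene. Friction and masses are not known exactly. Their poses are not given: they have to be found in the camera images.
- sensor: Loose steel barrel, 160 mm long, 0.16 to 0.28 kg. Origin: middle of its axis; x runs along it to the lens end. Smooth 30 mm diameter between two hexagonal nuts (40 mm across flats, 10 mm thick, centred at x = -57 and +57 mm). Starts lying on the nuts' flats, axis 20 mm above the worktop, lens end pointing anywhere within about 100 degrees of straight ahead.
- lens (a point): Centre of the barrel's lens end, on the axis, 80 mm from the barrel's middle: a black ring 33 mm in diameter with a glass dome.
- plug (a point): Tip of the barrel's other end, on the axis, 80 mm from the middle: a thin brass plug 12 mm in diameter.
- fixture: Fixed test fixture: aluminium base plate 214 x 100 x 12 mm. Origin on the worktop under the middle of the V-cradle; x along the V towards the reflector, z up; plate spans x -66 to +148 mm. At x = 132 to 138 mm stands an upright plate 56 mm wide, top 90 mm above the worktop, carrying the reflector.
- reflector (a point): Centre of the white round reflector's face (44 mm in diameter), 62 mm above the worktop, on the V's line, 128 mm from the middle of the cradle.
- seat (a point): Middle of the dark sprung V-cradle, on the axis of a seated 30 mm barrel: 60 mm above the worktop unpressed. Axes as the fixture's. Two cheeks at x = -44..-28 and +28..+44 mm, 60 mm wide, tops 6 mm below the axis, 90-degree V. The 56 mm between them is free for fingers to 26 mm below the axis. The nuts go outside the cheeks, 8 mm to spare each.
- cradle (a joint): Cradle sunk on its springs, m: 0 up (start), 0.012 at the stop. It slides straight down with seat and the flanks. It starts to sink at about 3 N of load and takes about 1 N more per mm (9 N at 6 mm); the barrel's own weight does not sink it.
- flank_left: The two black lining strips (one on each cheek, 20 x 16 x 4 mm, sloping 45 degrees) of the V's +y side. Origin as seat. A barrel gripped even 1 mm off the V's middle line is forced onto one side only: give way sideways until the side force is gone, or let it settle and press on its top.
- flank_right: The same on the -y side of the V.
- multimeter: Bystander: red and black multimeter 148 x 74 x 46 mm lying at the back; leave alone. Origin at the centre of its underside.
- tape_blue: Bystander: roll of blue tape, 64 mm in diameter, 19 mm high, lying flat; leave alone. Origin at the centre of its underside.
- rail_offcut: Bystander: offcut of steel mounting rail, 90 x 35 x 8 mm, lying near the front edge; leave alone. Origin at the centre of its underside.

How it is judged:
On the way:
1. the barrel is lifted clear of the worktop (height (world z) of sensor above 0.075 m), for 0.1 s.
At the end, for the whole second after the job is handed in: Still held by the fingers (over 2 N), at rest: barrel axis within 2.5 mm and 0.05 rad of the seated line, middle within 8.5 mm of the cradle's, lens towards the reflector, over 1 N on each flank, cradle sunk 3 to 9 mm (x of sensor in the frame of seat between -0.0085 and 0.0085 m and y of sensor in the frame of seat between -0.0025 and 0.0025 m and z of sensor in the frame of seat between -0.0025 and 0.002 m and angle between the x axis of sensor and the x axis of seat, either way round below 0.05 rad and x of lens in the frame of seat above 0.06 m and value of joint cradle between 0.003 and 0.009 m and contact force between sensor and flank_left above 1 N and contact force between sensor and flank_right above 1 N and contact force between the fingers and sensor above 2 N and linear speed of sensor below 0.02 m/s); the arm keeps its last pose, push and grip.
It fails at once if the cradle is driven to its stop (value of joint cradle above 0.0115 m).
It fails at once if a bystander is moved (distance of any of multimeter, tape_blue, rail_offcut from where it was at the start of the episode above 0.02 m).
It also fails if it takes over 48 s, if anything falls off the work surface, if the arm or the gripper's body presses on something with over 40 N, if the wrist force passes 120 N, or if a joint passes its speed limit or range.

## Working session

There is one attempt and no reset: what is moved stays moved. The work goes in short steps, Python scripts to look and compute and a tool call to move; the robot and the scene stay as the last step left them, time stands still between calls to the robot, and variables do not carry over. Pictures are saved under pics/ and viewed, at most 10 in all, crops included, and the job is handed in when it is done.

Besides the shell and the picture viewer there is one more tool, called in YAML: its name, and indented under it one key for each argument. play_rows: Moves the arm, as the interface text tells. Its arguments: {"type":"object","properties":{"moves":{"type":"array"}},"required":["moves"]}

```bash
mkdir -p pics; cat > h.py <<'E'
from bench import ctrl
import numpy as np, cv2
def best(label,cam):
    r=ctrl.spot_point(label,cam)
    return [(np.round(x['location'],1).tolist(),round(x['score'],2)) for x in r[:2]]
def ray(c,uv,o=None):
    K=c['camera_matrix']
    if 'R' in c:
        d=np.linalg.solve(K,[uv[0],uv[1],1]); return -c['R'].T@c['t'], c['R'].T@d/np.linalg.norm(d)
    p=np.array([(uv[0]-K[0,2])/K[0,0],(uv[1]-K[1,2])/K[1,1]]); th=np.linalg.norm(p)
    d=np.array([*(p/max(th,1e-9)*np.sin(th)),np.cos(th)]); T=c['T_tool_cam']
    return o['tool_pos']+np.array(o['ee_rot'])@T[:3,3], np.array(o['ee_rot'])@T[:3,:3]@d
def atz(c,uv,z,o=None):
    p,d=ray(c,uv,o); return p+d*(z-p[2])/d[2]
def tri(rays):
    A=sum(np.eye(3)-np.outer(d,d) for p,d in rays); b=sum((np.eye(3)-np.outer(d,d))@p for p,d in rays)
    return np.linalg.solve(A,b)
Z=dict(sensor=.02,lens=.02,plug=.02,fixture=0,reflector=.062,seat=.06,multimeter=0,tape_blue=0,rail_offcut=0)
E
python3 - <<'E'
from h import *
o=ctrl.get_obs(); print(o['tool_pos'],np.round(o['ee_rot'],3).tolist(),o['t'])
for cam in ['scene','side','wrist']:
    c=ctrl.read_camera(cam); cv2.imwrite(f'pics/{cam}0.png',c['frame'][:,:,::-1])
    for l,z in Z.items():
        try:
            for uv,s in best(l,cam): print(cam,l,uv,s,np.round(atz(c,uv,z,o),4))
        except Exception as e: print(cam,l,e)
E
```

```text
[ 0.30128845 -0.65903532  0.30185225] [[0.909, 0.416, -0.001], [0.416, -0.909, 0.001], [-0.0, -0.002, -1.0]] 0.0
scene sensor [327.0, 332.0] 0.96 [0.453  0.2344 0.02  ]
scene lens [284.4, 321.7] 0.69 [0.5291 0.2593 0.02  ]
scene plug [373.5, 340.0] 0.86 [0.3754 0.2023 0.02  ]
scene fixture [385.3, 213.5] 0.76 [ 0.5132 -0.0894  0.    ]
scene reflector [331.7, 179.8] 0.92 [ 0.6328 -0.0588  0.062 ]
scene seat [389.2, 196.1] 0.56 [ 0.5083 -0.0861  0.06  ]
scene multimeter [224.9, 275.3] 0.59 [0.6972 0.2296 0.    ]
scene rail_offcut [365.8, 403.0] 0.98 [0.3308 0.3021 0.    ]
side sensor [332.5, 311.6] 0.69 [0.4444 0.2503 0.02  ]
side sensor [215.9, 301.9] 0.55 [0.6656 0.2858 0.02  ]
side lens [289.1, 305.1] 0.85 [0.5291 0.2532 0.02  ]
side lens [385.5, 348.2] 0.48 [0.3222 0.3346 0.02  ]
side plug [372.6, 309.1] 0.93 [0.3785 0.2184 0.02  ]
side fixture [357.1, 250.2] 0.6 [ 0.5019 -0.0707  0.    ]
side reflector [302.4, 221.9] 0.98 [ 0.6302 -0.0535  0.062 ]
side seat [357.6, 228.8] 0.77 [ 0.4957 -0.0553  0.06  ]
side multimeter [218.7, 297.7] 0.93 [0.6903 0.2373 0.    ]
side multimeter [286.4, 304.6] 0.53 [0.5506 0.2202 0.    ]
side tape_blue [235.3, 263.0] 0.9 [0.7392 0.081  0.    ]
side rail_offcut [383.3, 346.1] 0.81 [0.3352 0.2999 0.    ]
```

View pics/scene0.png

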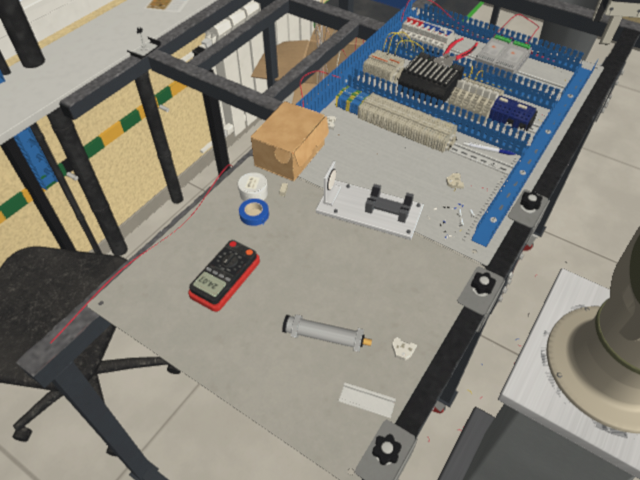

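View pics/side0.png

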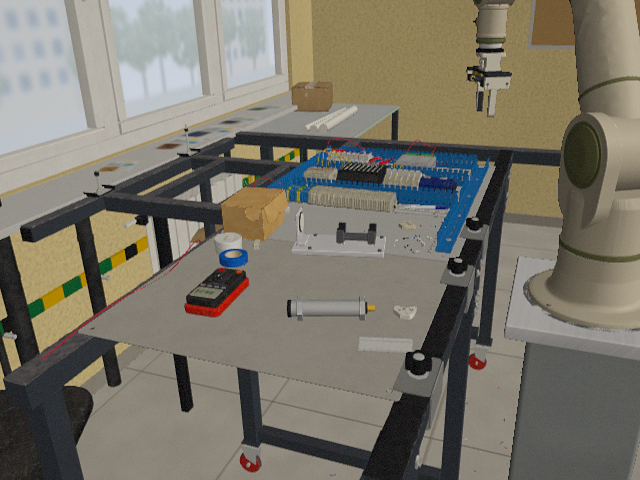

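The pictures agree with the networks: the barrel's lens is at about (287,323) and its plug at about (372,341) in the scene view, and the fixture's reflector is at (331,180) and cradle at (389,203). I'll move over the fixture first and look with the wrist camera.

play_rows:
  moves:
    - {"x":425,"y":-330,"rz":0.2}
    - {"x":425,"y":-330,"rz":0.2}
    - {"x":425,"y":-330,"rz":0.2}
    - {"x":425,"y":-330,"rz":0.2}
    - {"x":425,"y":-330,"rz":0.2}
    - {"x":425,"y":-330,"rz":0.2}
    - {"x":425,"y":-330,"rz":0.2}
    - {"x":425,"y":-330,"rz":0.2}

```text
invalid input at $.moves[0]: expected keys rx, ry, rz, x, y, z, fingers
```

play_rows:
  moves:
    - {"x":140,"y":-80}
    - {"x":140,"y":-80}
    - {"x":140,"y":-80}
    - {"x":140,"y":-80}
    - {"x":140,"y":-80}
    - {"x":140,"y":-80}

```text
invalid input at $.moves[0]: expected keys rx, ry, rz, x, y, z, fingers
```

play_rows:
  moves:
    - {"rx":0,"ry":0,"rz":0.2,"x":425,"y":-330,"z":0,"fingers":0}
    - {"rx":0,"ry":0,"rz":0.2,"x":425,"y":-330,"z":0,"fingers":0}
    - {"rx":0,"ry":0,"rz":0.2,"x":425,"y":-330,"z":0,"fingers":0}
    - {"rx":0,"ry":0,"rz":0.2,"x":425,"y":-330,"z":0,"fingers":0}
    - {"rx":0,"ry":0,"rz":0.2,"x":425,"y":-330,"z":0,"fingers":0}
    - {"rx":0,"ry":0,"rz":0.2,"x":425,"y":-330,"z":0,"fingers":0}
    - {"rx":0,"ry":0,"rz":0.2,"x":425,"y":-330,"z":0,"fingers":0}
    - {"rx":0,"ry":0,"rz":0.2,"x":425,"y":-330,"z":0,"fingers":0}

```text
t: 2.3
tool_pos: [0.4875, -0.3031, 0.303]
ee_rot: [[0.974, 0.227, 0.001], [0.227, -0.974, -0.0], [0.0, 0.0, -1.0]]
ft_force: [0.2, -0.2, 0.0]
gripper_width: 0.999
gripper_force: 0.0
```

play_rows:
  moves:
    - {"rx":0,"ry":0,"rz":0.05,"x":50,"y":-165,"z":0,"fingers":0}
    - {"rx":0,"ry":0,"rz":0.05,"x":50,"y":-165,"z":0,"fingers":0}
    - {"rx":0,"ry":0,"rz":0.05,"x":50,"y":-165,"z":0,"fingers":0}
    - {"rx":0,"ry":0,"rz":0.05,"x":50,"y":-165,"z":0,"fingers":0}
    - {"rx":0,"ry":0,"rz":0.05,"x":50,"y":-165,"z":0,"fingers":0}
    - {"rx":0,"ry":0,"rz":0.05,"x":50,"y":-165,"z":0,"fingers":0}

```text
t: 2.9
tool_pos: [0.4982, -0.1329, 0.3029]
ee_rot: [[0.984, 0.179, 0.0], [0.179, -0.984, -0.0], [0.0, 0.0, -1.0]]
ft_force: [-0.1, -0.6, 1.1]
gripper_width: 1.0
gripper_force: 0.0
```

```bash
cat > look.py <<'E'
from h import *
import sys
o=ctrl.get_obs(); print(o['tool_pos'],np.round(o['ee_rot'],3).tolist(),o['t'])
c=ctrl.read_camera('wrist'); cv2.imwrite(f'pics/{sys.argv[1]}.png',c['frame'][:,:,::-1])
for l in sys.argv[2:]:
    for uv,s in best(l,'wrist'): print(l,uv,s,np.round(atz(c,uv,Z[l],o),4))
E
python3 look.py w1 seat reflector fixture sensor lens plug
```

```text
[ 0.49819521 -0.13290912  0.30292489] [[0.984, 0.179, 0.0], [0.179, -0.984, -0.0], [0.0, 0.0, -1.0]] 2.9
seat [273.9, 205.0] 0.59 [ 0.5082 -0.0871  0.06  ]
reflector [265.6, 64.7] 0.66 [ 0.6303 -0.0587  0.062 ]
fixture [281.6, 195.6] 0.68 [ 0.5093 -0.0876  0.    ]
sensor [25.0, 208.3] 0.88 [0.4483 0.2416 0.02  ]
lens [15.6, 145.2] 0.94 [0.527  0.2653 0.02  ]
lens [8.9, 278.4] 0.5 [0.3422 0.2842 0.02  ]
plug [45.0, 260.8] 0.92 [0.3848 0.2058 0.02  ]
plug [59.0, 17.0] 0.29 [0.6896 0.2226 0.02  ]
```

View pics/w1.png

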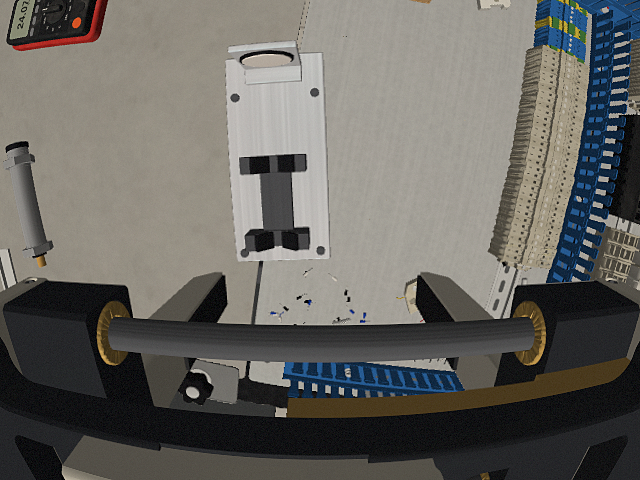

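The wrist view shows the fixture clear. Its plate corners are about (227,55), (322,53), (237,260) and (329,259), the cheeks are at (273,163) and (277,239), and the barrel is at the left edge.

```bash
python3 - <<'E'
from h import *
o=ctrl.get_obs(); c=ctrl.read_camera('wrist')
for uv in [(227,65),(236,260),(322,55),(329,258),(235,98),(314,93),(243,253),(320,252)]: print(uv,np.round(atz(c,uv,.012,o),4))
for uv in [(240,158),(305,155),(246,240),(310,240)]: print(uv,np.round(atz(c,uv,.054,o),4))
m=ctrl.masks_of('fixture','wrist')[0]; print(m['score'],m['bbox'])
print('Tcam',np.round(c['T_tool_cam'],3).tolist(), c['camera_matrix'][0])
im=c['frame'][30:280,215:345]; cv2.imwrite('pics/w1c.png',cv2.resize(im,None,fx=2.4,fy=2.4,interpolation=cv2.INTER_CUBIC)[:,:,::-1])
for l in ['flank_left','flank_right','cradle']:
    for r in ctrl.masks_of(l,'wrist')[:1]:print(l,r['score'],r['bbox'])
E
```

```text
(227, 65) [ 0.6356 -0.0108  0.012 ]
(236, 260) [ 0.4345 -0.0513  0.012 ]
(322, 55) [ 0.6592 -0.1046  0.012 ]
(329, 258) [ 0.4544 -0.1486  0.012 ]
(235, 98) [ 0.602  -0.0257  0.012 ]
(314, 93) [ 0.6185 -0.1038  0.012 ]
(243, 253) [ 0.4436 -0.058   0.012 ]
(320, 252) [ 0.4592 -0.1381  0.012 ]
(240, 158) [ 0.5442 -0.0501  0.054 ]
(305, 155) [ 0.5561 -0.1076  0.054 ]
(246, 240) [ 0.47   -0.0663  0.054 ]
(310, 240) [ 0.4805 -0.1251  0.054 ]
0.75 [222.1, 39.7, 111.6, 222.8]
Tcam [[-0.001, -0.971, -0.24, 0.066], [1.0, -0.001, -0.0, -0.001], [0.0, -0.24, 0.971, -0.083], [0.0, 0.0, 0.0, 1.0]] [371.64829954   0.         320.87013303]
flank_left 0.87 [252.7, 156.5, 22.5, 95.6]
flank_right 0.97 [275.2, 150.1, 23.5, 102.8]
cradle 0.97 [236.2, 154.5, 73.4, 97.1]
```

View pics/w1c.png

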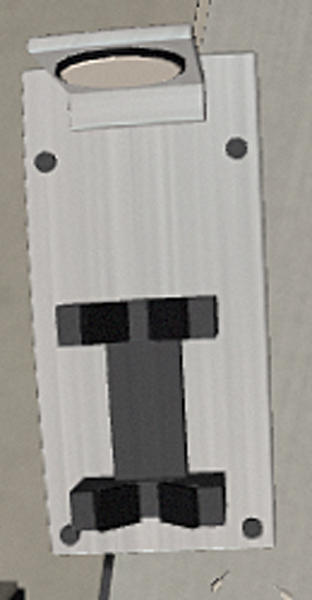

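play_rows:
  moves:
    - {"rx":0,"ry":0,"rz":-0.16,"x":-20,"y":-368,"z":20,"fingers":0}
    - {"rx":0,"ry":0,"rz":-0.16,"x":-20,"y":-368,"z":20,"fingers":0}
    - {"rx":0,"ry":0,"rz":-0.16,"x":-20,"y":-368,"z":20,"fingers":0}
    - {"rx":0,"ry":0,"rz":-0.16,"x":-20,"y":-368,"z":20,"fingers":0}
    - {"rx":0,"ry":0,"rz":-0.16,"x":-20,"y":-368,"z":20,"fingers":0}
    - {"rx":0,"ry":0,"rz":-0.16,"x":-20,"y":-368,"z":20,"fingers":0}
    - {"rx":0,"ry":0,"rz":-0.16,"x":-20,"y":-368,"z":20,"fingers":0}
    - {"rx":0,"ry":0,"rz":-0.16,"x":-20,"y":-368,"z":20,"fingers":0}

```text
t: 4.3
tool_pos: [0.4115, 0.2304, 0.2827]
ee_rot: [[0.941, 0.338, 0.0], [0.338, -0.941, 0.002], [0.001, -0.002, -1.0]]
ft_force: [0.6, -0.4, 0.3]
gripper_width: 1.003
gripper_force: 0.0
```

```bash
python3 look.py w2 sensor lens plug rail_offcut multimeter
```

```text
[0.41148441 0.23042572 0.28266839] [[0.941, 0.338, 0.0], [0.338, -0.941, 0.002], [0.001, -0.002, -1.0]] 4.3
sensor [327.6, 178.2] 0.61 [0.451 0.24  0.02 ]
lens [332.8, 97.6] 0.77 [0.5236 0.261  0.02  ]
plug [333.8, 256.9] 0.91 [0.3817 0.2086 0.02  ]
rail_offcut [231.9, 266.9] 0.86 [0.3295 0.3029 0.    ]
```

View pics/w2.png

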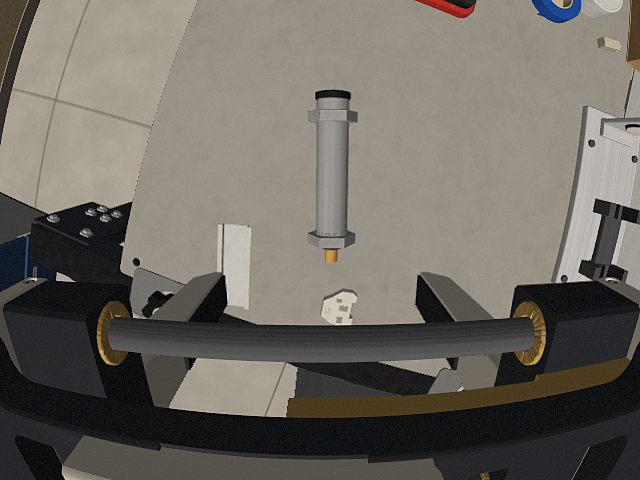

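```bash
python3 - <<'E'
from h import *
o=ctrl.get_obs(); c=ctrl.read_camera('wrist')
P={uv:atz(c,uv,z,o) for uv,z in [((332.8,94),.02),((331,263),.02),((332.5,116),.035),((331.2,240),.035)]}
for k,v in P.items(): print(k,np.round(v,4))
R=np.array(o['ee_rot'])
v=list(P.values())
for a,b in [(v[0],v[1]),(v[2],v[3])]:
    m=(a+b)/2; d=a-b; print('mid',m,'len',np.linalg.norm(d),'yaw',np.arctan2(d[1],d[0]),'tool xy mm',1e3*(R.T@(m-o['tool_pos']))[:2],'toolyaw',np.arctan2(R[1,0],R[0,0]))
E
```

```text
(332.8, 94) [0.5287 0.2546 0.02  ]
(331, 263) [0.3764 0.2025 0.02  ]
(332.5, 116) [0.5075 0.248  0.035 ]
(331.2, 240) [0.4016 0.2117 0.035 ]
mid [0.45255275 0.22854657 0.02      ] len 0.1609514072024004 yaw 0.3294952526048956 tool xy mm [38.58546095  8.8815792 ] toolyaw 0.336981811688944
mid [0.4545501  0.22985375 0.035     ] len 0.11201515108613869 yaw 0.32959650172122745 tool xy mm [40.89829294  8.31744262] toolyaw 0.336981811688944
```

play_rows:
  moves:
    - {"rx":0,"ry":0,"rz":0.008,"x":39.5,"y":8.6,"z":130,"fingers":0}
    - {"rx":0,"ry":0,"rz":0.008,"x":39.5,"y":8.6,"z":130,"fingers":0}
    - {"rx":0,"ry":0,"rz":0.008,"x":39.5,"y":8.6,"z":130,"fingers":0}
    - {"rx":0,"ry":0,"rz":0.008,"x":39.5,"y":8.6,"z":130,"fingers":0}
    - {"rx":0,"ry":0,"rz":0.008,"x":39.5,"y":8.6,"z":130,"fingers":0}
    - {"rx":0,"ry":0,"rz":0.008,"x":39.5,"y":8.6,"z":130,"fingers":0}

```text
t: 5.25
tool_pos: [0.4532, 0.2304, 0.1545]
ee_rot: [[0.946, 0.324, 0.001], [0.324, -0.946, 0.001], [0.002, -0.0, -1.0]]
ft_force: [0.0, -0.1, -0.1]
gripper_width: 1.005
gripper_force: 0.0
```

```bash
python3 look.py w3 sensor lens plug; python3 - <<'E'
from h import *
im=cv2.imread('pics/w3.png'); print(ctrl.get_obs()['dq'])
E
```

```text
[0.45317347 0.2304055  0.15445633] [[0.946, 0.324, 0.001], [0.324, -0.946, 0.001], [0.002, -0.0, -1.0]] 5.25
sensor [313.4, 261.3] 0.87 [0.4508 0.2361 0.02  ]
lens [310.3, 125.7] 0.81 [0.5273 0.2638 0.02  ]
plug [316.8, 370.5] 0.98 [0.3763 0.2088 0.02  ]
[-0.00050631  0.01047679  0.00162944 -0.00037394  0.00133625 -0.00397315
 -0.00177244]
```

View pics/w3.png

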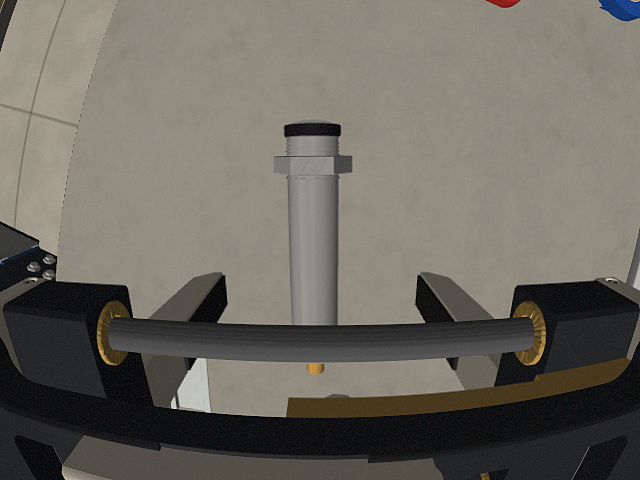

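Wrist view: the barrel lies between the open fingers, with its lens ring at (312,129) and plug at (316,369). It's a few mm left of the centre column, so I'll correct and descend.

play_rows:
  moves:
    - {"rx":0,"ry":0,"rz":-0.013,"x":0,"y":-5.5,"z":30,"fingers":0}
    - {"rx":0,"ry":0,"rz":-0.013,"x":0,"y":-5.5,"z":55,"fingers":0}
    - {"rx":0,"ry":0,"rz":-0.013,"x":0,"y":-5.5,"z":66,"fingers":0}
    - {"rx":0,"ry":0,"rz":-0.013,"x":0,"y":-5.5,"z":66,"fingers":0}
    - {"rx":0,"ry":0,"rz":-0.013,"x":0,"y":-5.5,"z":66,"fingers":0}

```text
t: 5.95
tool_pos: [0.4514, 0.2359, 0.0874]
ee_rot: [[0.942, 0.337, 0.0], [0.337, -0.942, 0.0], [0.0, 0.0, -1.0]]
ft_force: [-0.4, 0.2, -0.3]
gripper_width: 0.997
gripper_force: 0.0
```

play_rows:
  moves:
    - {"rx":0,"ry":0,"rz":0,"x":0,"y":0,"z":0,"fingers":1}
    - {"rx":0,"ry":0,"rz":0,"x":0,"y":0,"z":0,"fingers":1}
    - {"rx":0,"ry":0,"rz":0,"x":0,"y":0,"z":0,"fingers":1}
    - {"rx":0,"ry":0,"rz":0,"x":0,"y":0,"z":0,"fingers":1}
    - {"rx":0,"ry":0,"rz":0,"x":0,"y":0,"z":0,"fingers":1}
    - {"rx":0,"ry":0,"rz":0,"x":0,"y":0,"z":0,"fingers":1}
    - {"rx":0,"ry":0,"rz":0,"x":0,"y":0,"z":0,"fingers":1}
    - {"rx":0,"ry":0,"rz":0,"x":0,"y":0,"z":0,"fingers":1}

```text
t: 6.75
tool_pos: [0.4512, 0.2359, 0.0867]
ee_rot: [[0.941, 0.337, -0.0], [0.337, -0.941, -0.0], [-0.0, 0.0, -1.0]]
ft_force: [-0.6, 0.5, 0.2]
gripper_width: 0.358
gripper_force: 0.0
```

play_rows:
  moves:
    - {"rx":0,"ry":0,"rz":0,"x":0,"y":0,"z":0,"fingers":1}
    - {"rx":0,"ry":0,"rz":0,"x":0,"y":0,"z":0,"fingers":1}
    - {"rx":0,"ry":0,"rz":0,"x":0,"y":0,"z":0,"fingers":1}
    - {"rx":0,"ry":0,"rz":0,"x":0,"y":0,"z":0,"fingers":1}
    - {"rx":0,"ry":0,"rz":0,"x":0,"y":0,"z":0,"fingers":1}

```text
t: 7.25
tool_pos: [0.4512, 0.2358, 0.0867]
ee_rot: [[0.942, 0.337, -0.0], [0.337, -0.942, -0.0], [-0.0, 0.0, -1.0]]
ft_force: [0.8, -2.0, 0.8]
gripper_width: 0.313
gripper_force: 30.0
```

play_rows:
  moves:
    - {"rx":0,"ry":0,"rz":0,"x":0,"y":0,"z":-30,"fingers":1}
    - {"rx":0,"ry":0,"rz":0,"x":0,"y":0,"z":-70,"fingers":1}
    - {"rx":0,"ry":0,"rz":0,"x":0,"y":0,"z":-110,"fingers":1}
    - {"rx":0,"ry":0,"rz":0,"x":0,"y":0,"z":-150,"fingers":1}
    - {"rx":0,"ry":0,"rz":0,"x":0,"y":0,"z":-160,"fingers":1}
    - {"rx":0,"ry":0,"rz":0,"x":0,"y":0,"z":-160,"fingers":1}
    - {"rx":0,"ry":0,"rz":0,"x":0,"y":0,"z":-160,"fingers":1}

```text
t: 7.95
tool_pos: [0.4507, 0.2357, 0.2456]
ee_rot: [[0.941, 0.337, -0.001], [0.337, -0.941, -0.001], [-0.001, 0.0, -1.0]]
ft_force: [-0.5, -0.1, -1.7]
gripper_width: 0.316
gripper_force: 30.0
```

```bash
python3 look.py w4 lens plug; python3 - <<'E'
from h import *
for f in ['w4']:
    im=cv2.imread(f'pics/{f}.png'); cv2.imwrite('pics/w4c.png',im[80:420,180:460])
E
```

```text
[0.45070014 0.23571591 0.24561073] [[0.941, 0.337, -0.001], [0.337, -0.941, -0.001], [-0.001, 0.0, -1.0]] 7.95
lens [320.1, 116.2] 0.9 [0.5389 0.2695 0.02  ]
```

View pics/w4c.png

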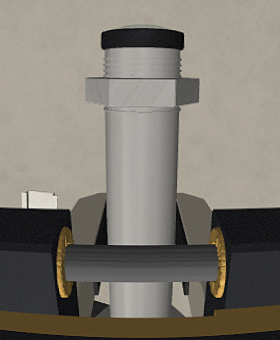

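The barrel is held straight in the fingers, with its lens ring at (320,118) in the full image. I'll carry it over the cradle.

```bash
python3 - <<'E'
from h import *
o=ctrl.get_obs(); c=ctrl.read_camera('wrist'); R=np.array(o['ee_rot'])
im=cv2.cvtColor(c['frame'],cv2.COLOR_RGB2GRAY); print(im[95:200:3,320].tolist())
z=o['tool_pos'][2]-.0667
for uv,dz in [((320,110),.0165),((320,116),0),((320,112),0),((320,159),.02),((320,187),.02)]:
    print(uv,1e3*R.T@(atz(c,uv,z+dz,o)-o['tool_pos']))
E
```

```text
[164, 163, 163, 151, 151, 39, 37, 34, 33, 35, 28, 169, 172, 172, 167, 170, 169, 174, 165, 173, 166, 63, 162, 164, 165, 167, 164, 167, 164, 164, 170, 171, 162, 170, 170]
(320, 110) [80.85991599 -1.7387129  49.95042608]
(320, 116) [80.21243158 -1.78126697 66.45247187]
(320, 112) [81.83424638 -1.77982379 66.44748437]
(320, 159) [63.37530535 -1.74681904 46.50418325]
(320, 187) [53.58402489 -1.75793927 46.53429242]
```

play_rows:
  moves:
    - {"rx":0,"ry":0,"rz":0.138,"x":-55,"y":323,"z":0,"fingers":1}
    - {"rx":0,"ry":0,"rz":0.138,"x":-55,"y":323,"z":0,"fingers":1}
    - {"rx":0,"ry":0,"rz":0.138,"x":-55,"y":323,"z":0,"fingers":1}
    - {"rx":0,"ry":0,"rz":0.138,"x":-55,"y":323,"z":0,"fingers":1}
    - {"rx":0,"ry":0,"rz":0.138,"x":-55,"y":323,"z":0,"fingers":1}
    - {"rx":0,"ry":0,"rz":0.138,"x":-55,"y":323,"z":0,"fingers":1}
    - {"rx":0,"ry":0,"rz":0.138,"x":-55,"y":323,"z":0,"fingers":1}
    - {"rx":0,"ry":0,"rz":0.138,"x":-55,"y":323,"z":0,"fingers":1}

```text
t: 8.95
tool_pos: [0.5083, -0.0914, 0.2456]
ee_rot: [[0.98, 0.198, -0.001], [0.198, -0.98, -0.002], [-0.002, 0.001, -1.0]]
ft_force: [-0.3, 0.4, -2.0]
gripper_width: 0.314
gripper_force: 30.0
```

play_rows:
  moves:
    - {"rx":0,"ry":0,"rz":0,"x":0,"y":0,"z":0,"fingers":1}
    - {"rx":0,"ry":0,"rz":0,"x":0,"y":0,"z":0,"fingers":1}
    - {"rx":0,"ry":0,"rz":0,"x":0,"y":0,"z":0,"fingers":1}

```text
t: 9.25
tool_pos: [0.5082, -0.0851, 0.2464]
ee_rot: [[0.978, 0.207, -0.001], [0.207, -0.978, 0.0], [-0.001, -0.001, -1.0]]
ft_force: [0.2, -0.2, -1.2]
gripper_width: 0.312
gripper_force: 30.0
```

```bash
python3 look.py w5 lens plug seat reflector; python3 - <<'E'
from h import *
o=ctrl.get_obs()
for cam in ['scene','side']:
    c=ctrl.read_camera(cam); cv2.imwrite(f'pics/{cam}5.png',c['frame'][:,:,::-1])
    for l in ['sensor','lens','plug','seat','reflector']: print(cam,l,best(l,cam))
E
```

```text
[ 0.50820979 -0.08514849  0.24640435] [[0.978, 0.207, -0.001], [0.207, -0.978, 0.0], [-0.001, -0.001, -1.0]] 9.25
lens [323.8, 111.7] 0.6 [ 0.6044 -0.0656  0.02  ]
lens [321.7, 67.4] 0.32 [ 0.6412 -0.0561  0.02  ]
plug [4.4, 295.8] 0.6 [0.349  0.2794 0.02  ]
reflector [320.1, 68.9] 0.74 [ 0.6305 -0.0571  0.062 ]
scene sensor [([395.5, 154.0], 0.87)]
scene lens [([353.3, 140.9], 0.78), ([386.8, 197.6], 0.53)]
scene plug [([435.1, 159.7], 0.93)]
scene seat [([388.4, 199.1], 0.81)]
scene reflector [([329.8, 179.7], 0.69), ([356.0, 140.8], 0.57)]
side sensor [([354.3, 177.5], 0.84)]
side lens [([319.0, 173.5], 0.58)]
side plug [([387.7, 176.3], 0.63)]
side seat [([354.9, 225.5], 0.94)]
side reflector [([305.3, 220.7], 0.95), ([387.4, 175.7], 0.44)]
```

View pics/w5.png

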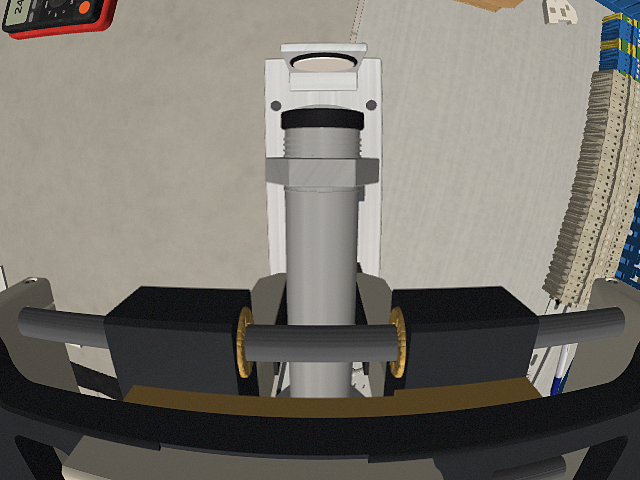

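The wrist view shows the barrel on the plate's centreline. The plate holes at (276,105) and (371,104) have their midpoint at 323.5, and the barrel is at 323. Next I'll descend to just above the cheeks.

play_rows:
  moves:
    - {"rx":0,"ry":0,"rz":0,"x":0,"y":0,"z":30,"fingers":1}
    - {"rx":0,"ry":0,"rz":0,"x":0,"y":0,"z":60,"fingers":1}
    - {"rx":0,"ry":0,"rz":0,"x":0,"y":0,"z":85,"fingers":1}
    - {"rx":0,"ry":0,"rz":0,"x":0,"y":0,"z":100,"fingers":1}
    - {"rx":0,"ry":0,"rz":0,"x":0,"y":0,"z":105,"fingers":1}
    - {"rx":0,"ry":0,"rz":0,"x":0,"y":0,"z":105,"fingers":1}
    - {"rx":0,"ry":0,"rz":0,"x":0,"y":0,"z":105,"fingers":1}

```text
t: 10.8
tool_pos: [0.5087, -0.0868, 0.1423]
ee_rot: [[0.979, 0.204, 0.001], [0.204, -0.979, -0.0], [0.001, 0.0, -1.0]]
ft_force: [-0.6, -0.1, -1.9]
gripper_width: 0.312
gripper_force: 30.0
```

```bash
python3 look.py w6 reflector; python3 - <<'E'
from h import *
c=cv2.imread('pics/w6.png'); side=ctrl.read_camera('side')['frame'][:,:,::-1]
sc=ctrl.read_camera('scene')['frame'][:,:,::-1]
a=c[40:340,200:450]; b=cv2.resize(side[190:270,280:400],(450,300),interpolation=cv2.INTER_CUBIC); d=cv2.resize(sc[140:240,300:450],(450,300),interpolation=cv2.INTER_CUBIC)
cv2.imwrite('pics/w6c.png',np.vstack([np.hstack([cv2.resize(a,(250,300)),b]),np.hstack([np.zeros((300,250,3),np.uint8),d])]))
E
```

```text
[ 0.50867257 -0.08676347  0.14230511] [[0.979, 0.204, 0.001], [0.204, -0.979, -0.0], [0.001, 0.0, -1.0]] 10.8
reflector [319.5, 19.6] 0.75 [ 0.6317 -0.059   0.062 ]
```

View pics/w6c.png

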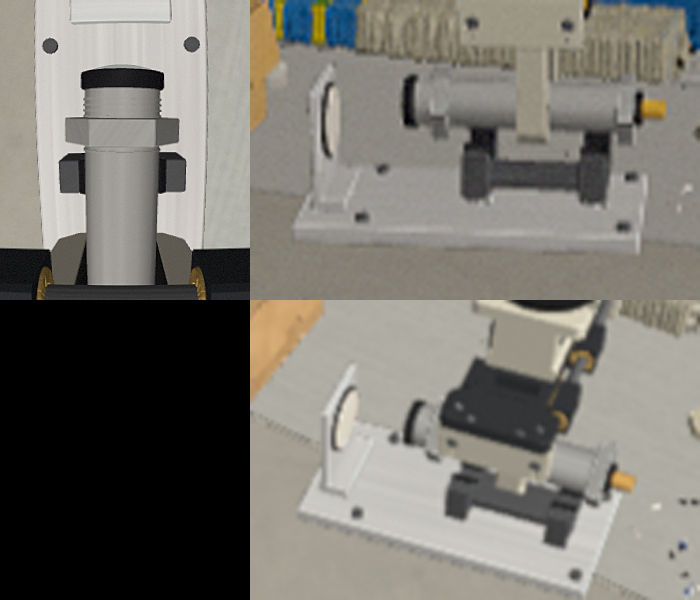

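The cheeks sit symmetrically about the barrel in the wrist crop (59..185 against 86..157). The side view shows both nuts outside the cheeks, so I'll lower slowly onto the flanks.

play_rows:
  moves:
    - {"rx":0,"ry":0,"rz":0,"x":-1,"y":0,"z":5,"fingers":1}
    - {"rx":0,"ry":0,"rz":0,"x":-1,"y":0,"z":9,"fingers":1}
    - {"rx":0,"ry":0,"rz":0,"x":-1,"y":0,"z":12,"fingers":1}
    - {"rx":0,"ry":0,"rz":0,"x":-1,"y":0,"z":14,"fingers":1}
    - {"rx":0,"ry":0,"rz":0,"x":-1,"y":0,"z":14,"fingers":1}
    - {"rx":0,"ry":0,"rz":0,"x":-1,"y":0,"z":14,"fingers":1}

```text
t: 11.6
tool_pos: [0.5073, -0.087, 0.1277]
ee_rot: [[0.979, 0.204, -0.0], [0.204, -0.979, -0.0], [-0.0, 0.0, -1.0]]
ft_force: [-0.5, 0.0, -0.2]
gripper_width: 0.315
gripper_force: 30.0
```

play_rows:
  moves:
    - {"rx":0,"ry":0,"rz":0,"x":0,"y":0,"z":1,"fingers":1}
    - {"rx":0,"ry":0,"rz":0,"x":0,"y":0,"z":2,"fingers":1}
    - {"rx":0,"ry":0,"rz":0,"x":0,"y":0,"z":2,"fingers":1}
    - {"rx":0,"ry":0,"rz":0,"x":0,"y":0,"z":2,"fingers":1}

```text
t: 12.0
tool_pos: [0.5073, -0.087, 0.1258]
ee_rot: [[0.979, 0.204, 0.0], [0.204, -0.979, -0.0], [0.0, 0.0, -1.0]]
ft_force: [-0.5, -1.1, 2.1]
gripper_width: 0.318
gripper_force: 30.0
```

play_rows:
  moves:
    - {"rx":0,"ry":0,"rz":0,"x":0,"y":0,"z":1,"fingers":1}
    - {"rx":0,"ry":0,"rz":0,"x":0,"y":0,"z":2,"fingers":1}
    - {"rx":0,"ry":0,"rz":0,"x":0,"y":0,"z":2,"fingers":1}
    - {"rx":0,"ry":0,"rz":0,"x":0,"y":0,"z":2,"fingers":1}

```text
t: 12.4
tool_pos: [0.5074, -0.087, 0.1237]
ee_rot: [[0.979, 0.204, 0.0], [0.204, -0.979, -0.0], [-0.0, 0.0, -1.0]]
ft_force: [-1.4, -1.6, 4.5]
gripper_width: 0.314
gripper_force: 30.0
```

```bash
cat > ft.py <<'E'
from h import *
F=[];T=[];P=[]
for _ in range(6):
    ctrl.read_camera('side'); o=ctrl.get_obs(); F.append(o['ft_force']);T.append(o['ft_torque']);P.append(o['tool_pos'])
R=np.array(o['ee_rot']);F=np.array(F)
print('F tool',np.round((F@R).mean(0),2),'sd',np.round(F.std(0),2),'T tool',np.round(R.T@np.mean(T,0),3),'p',np.round(np.mean(P,0),4),o['t'],o['gripper_force'])
E
python3 ft.py
```

```text
F tool [-1.17  2.12 -4.23] sd [0.52 0.33 0.62] T tool [-0.448 -0.391 -0.014] p [ 0.5074 -0.087   0.1237] 12.7 29.99081701040268
```

play_rows:
  moves:
    - {"rx":0,"ry":0,"rz":0,"x":0,"y":0.4,"z":0.5,"fingers":1}
    - {"rx":0,"ry":0,"rz":0,"x":0,"y":0.8,"z":1,"fingers":1}
    - {"rx":0,"ry":0,"rz":0,"x":0,"y":0.8,"z":1.5,"fingers":1}
    - {"rx":0,"ry":0,"rz":0,"x":0,"y":0.8,"z":1.5,"fingers":1}
    - {"rx":0,"ry":0,"rz":0,"x":0,"y":0.8,"z":1.5,"fingers":1}

```text
t: 13.2
tool_pos: [0.5075, -0.0875, 0.1222]
ee_rot: [[0.979, 0.205, -0.0], [0.205, -0.979, 0.0], [0.0, -0.0, -1.0]]
ft_force: [-0.7, -2.1, 5.6]
gripper_width: 0.313
gripper_force: 30.0
```

```bash
python3 ft.py
```

```text
F tool [-1.42  1.13 -5.26] sd [0.56 0.29 0.32] T tool [-0.212 -0.338 -0.053] p [ 0.5075 -0.0875  0.1222] 13.5 29.988820552825928
```

play_rows:
  moves:
    - {"rx":0,"ry":0,"rz":0,"x":0,"y":0.4,"z":0.5,"fingers":1}
    - {"rx":0,"ry":0,"rz":0,"x":0,"y":0.8,"z":1.2,"fingers":1}
    - {"rx":0,"ry":0,"rz":0,"x":0,"y":0.8,"z":1.2,"fingers":1}
    - {"rx":0,"ry":0,"rz":0,"x":0,"y":0.8,"z":1.2,"fingers":1}
    - {"rx":0,"ry":0,"rz":0,"x":0,"y":0.8,"z":1.2,"fingers":1}

```text
t: 14.0
tool_pos: [0.5076, -0.0877, 0.121]
ee_rot: [[0.979, 0.206, -0.0], [0.206, -0.979, 0.001], [-0.0, -0.001, -1.0]]
ft_force: [-2.0, 1.0, 7.2]
gripper_width: 0.315
gripper_force: 30.0
```

```bash
python3 ft.py; python3 - <<'E'
from h import *
side=ctrl.read_camera('side')['frame'][:,:,::-1]; sc=ctrl.read_camera('scene')['frame'][:,:,::-1]; w=ctrl.read_camera('wrist')['frame'][:,:,::-1]
f=lambda a:cv2.resize(a,(400,300),interpolation=cv2.INTER_CUBIC)
cv2.imwrite('pics/w7c.png',np.vstack([np.hstack([f(side[190:280,280:400]),f(sc[140:240,310:443])]),np.hstack([f(w[0:300,120:520]),np.zeros((300,400,3),np.uint8)])]))
E
```

```text
F tool [-1.26 -0.73 -6.76] sd [0.43 0.34 0.41] T tool [ 0.277 -0.384 -0.124] p [ 0.5075 -0.0877  0.121 ] 14.3 29.989103972911835
```

View pics/w7c.png

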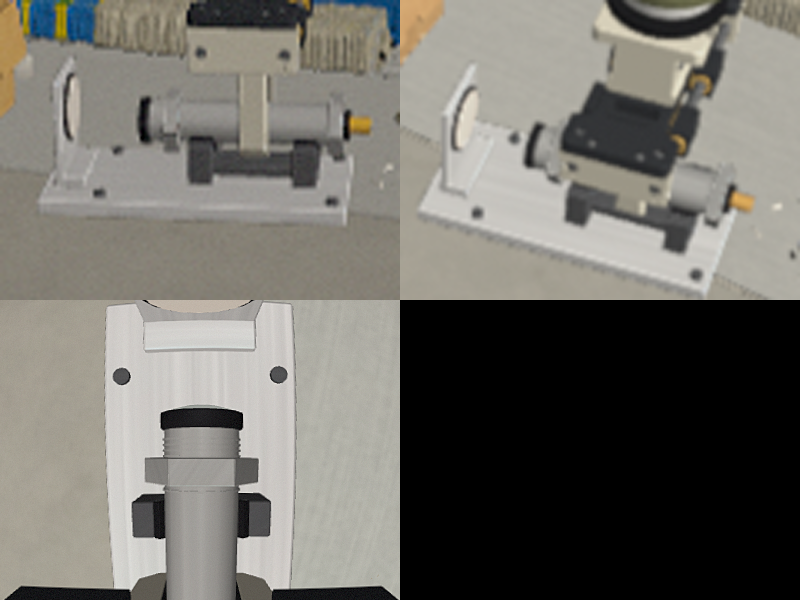

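The final view shows the barrel seated in both cheeks, with the nuts at 168 and 335 outside the cheeks at 201 and 306 and the lens facing the reflector. The load is about 8.7 N and the side force under 1 N, so I'm handing it in.

```bash
python3 -c "
from bench import ctrl
print(ctrl.job_done())"
```

```text
the job is handed in; nothing more can be done
None
```

I laid the barrel in the V-cradle with its lens facing the reflector and handed the job in while still holding it pressed down; no verdict came back, but the measured load of about 8.7 N implies the cradle is sunk about 5.7 mm.

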